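# Knock the bushed hub out of the arbor press nest

## Robot

A 6-joint arm with a two-finger parallel gripper is mounted at the origin on the work surface. World frame = base frame: x ahead of the robot, y to its left, z up, the work surface at z = 0. Lengths are in m, angles in rad, forces in N, time in s.
With the tool pointing down it reaches from about 0.3 to 1 m from the base axis. Payload 5.1 kg.
Tool frame: the origin (TCP) lies at the very end of the fingers, on their centre line; the grasp point (between the pads) lies 19 mm behind it; z points along the fingers, y is the direction in which the jaws open and shut (so a half turn about z gives the same grasp; the last joint's range is limited). The gripper opens to 95 mm and grips with 3 to 60 N. Pads are 20 mm wide; open, the fingers measure 119 mm over their backs; the gripper's body (75 mm by 180 mm) begins 59 mm behind the grasp point.
Start: joints at [-1.201, 0.124, 1.65, -0, 1.367, -0.083], TCP at [0.284, -0.584, 0.215] pointing down, gripper open.
Joint ranges: [-2.61, 2.61], [-1.02, 2.33], [0.03, 2.71], [-1.35, 4.49], [0.32, 2.68], [-2.91, 2.91]. Speed limits (rad/s): [2.57, 2.57, 3.14, 3.14, 3.14, 3.14].

## Interface

Orientations are given as a 3x3 rotation matrix whose columns are the frame's x, y, z axes.
In Python, from cell import * gives the robot as it stands. The module is installed in compiled form; this text tells all that it offers.
- The arm moves only by the tool move_arm, never from a script. Its argument "plan" is a list of rows, each an object with "slide": the shift along the tool's x, y, z as a fraction of full scale, a list of three; "turn": the turn, a rotation vector about the tool's x, y, z as a fraction of full scale, a list of three; "claw": the gripper command: -1 is shut, 1 is fully open, values between are in proportion. A call has 1 to 8 rows; each row shifts and turns the pose as measured when the row begins, along the tool's axes as they then stand; what a row does not reach is not made up. Full scale, the value 1, is 80 cm for a shift and pi/2 rad for a turn. A row lasts 1/8 s, in which the tool goes at most 62.5 mm and 10.7 degrees, less where a joint would pass 70% of its speed; a pose out of reach is approached as far as the arm can. A call with a number of a shift or a turn outside -1 to 1 is refused whole. A call with a gripper value outside its range is refused whole. The fingers move at their own pace and stop on an object; the grip force is fixed at half the most. Time passes only in rows, so rows that do not move let the fingers close. It gives the time, the measured TCP pose, the force and the opening at its end, in the units of the state.
- observe(): the state, without advancing time (a new reading comes with each control period).
- grab_frame(name): name is "scene" or "top"; returns a dict with "img" (420x560x3 uint8, blue, green, red), "z_map" (420x560 float32, m along the optical axis (not along the pixel's ray), 0 where there is no reading), "intrinsics" (3x3 intrinsics, pixels), "k1" (the pictures are not rectified: a ray, as slopes to the right and down, at radius r is drawn at 1 + k1 r^2 times it, then the intrinsics apply), "position" and "rotation" of the camera in the world. Camera axes: x right, y down, z forward; pixel columns grow to the right and rows downward; lengths in m; the calibration is good to about 2 mm. A picture is of the moment at which its call begins.
- job_done(): hands the job in, once; it reports no verdict.
The state is a dict: "time": time; "joints": joint angles; "dq": joint speeds; "joint_efforts": joint torques, N m; "ee_pos": TCP position; "tcp_rot": TCP orientation; "ft_force": force on the tool from outside, world axes, zero at the start; "wrist_torque": the same for the moment, N m; "width": finger opening in m.
Only numpy, scipy, OpenCV 4.12 (cv2) and the standard library are available. Lean on these libraries where they do the work, as an engineer would, in place of code of your own. Each camera call takes 0.05 s, during which the arm holds its last target.

## Task

A steel bush has just been pressed into the brass hub that sits flush in the nest of the arbor press. Push the knock-out lever at the front of the press all the way down so that the hub comes up, take the hub out from under the raised ram, and set it down gently, upright and the same way up, in the low wooden tray that already holds two finished hubs. It must stand clear of those two, and they must stay where they are.

Things in the scene. Friction and masses are not known exactly. Their poses are not given: they have to be found in the camera images.
- press: Grey cast-iron C-frame arbor press, foot 290 x 120 mm. Origin on the bench under the pocket. Its own axes: -x = its front with the knock-out lever, towards the robot and to the robot's right (the x axis lies 38 to 65 degrees left of world +x); -y = side away from the robot, with a ball-ended hand lever more than 290 mm up. Column 60 mm wide, from 105 mm behind the origin; front and sides open.
- nest (a point): Centre of the round pocket's mouth, level with the flat upper face of the dark steel nest block (104 x 96 mm), 90 mm above the bench. Pocket 37.6 mm across, 22 mm deep while the ejector is down. Axes as those of the press, z up. The face around the pocket is flat and free.
- punch_tip (a point): Lower end of the punch (18 mm across) straight above the pocket, 120 mm over the nest face. Above it the ram, 25 mm square, from 225 mm over the bench, and the press's head, 66 mm wide across the press, from 270 mm over the bench. None of them moves. A gripper pointing straight down does not fit below; with its upper end leaning 35 to 45 degrees towards the robot it does.
- lever_pad (a point): Centre of the upper face of the pad (34 x 34 mm) at the end of the steel knock-out lever, about 200 mm in front of the pocket's centre, 150 mm from the lever's pivot. It sinks 54 mm, from about 86 to 32 mm above the bench, almost straight down. Nothing stands above it, only air below it.
- ejector (a joint): Angle of the knock-out lever, rad: 0 = pad up, hub flush; 0.36 = pad down on a rigid stop, ejector pin 18 mm up (50 mm per rad). Its pivot is stiff: the pad needs about 7 to 10 N and the lever stays where it is left, so the hub stays up (about 20 N down on the hub would push it back).
- hub_center (a point): Centre, half-way up, of the hub to take: plain brass cylinder 36 mm across, 22 mm high, about 170 g, bevelled rims; steel bush (16 mm, dark bore) and six tiny holes in its upper face. z = normal of the upper face, up at the start. Flush in the nest at first; with the lever down 18 mm stand above the nest face and 4 mm are still in the pocket.
- tray: Low open wooden tray, 150 x 220 mm (its x by y), walls 6 mm thick, 15 mm high in all. Origin: centre of its underside on the bench; the floor's upper face is 6 mm above it. Two finished hubs stand near its +y end, its -y part is free. It stands to the robot's left or right; on the other side is a higher box (40 mm) of little upright pins.
- hub_a_center (a point): Centre, half-way up, of a finished hub standing in the tray, of the same form as the hub to take. It stays where it is.
- hub_b_center (a point): Centre, half-way up, of the other finished hub standing in the tray, of the same form. It stays where it is.
Things that resemble listed ones, but are neither listed nor needed, are in the scene too. Leave any blue look-alike of the part that bears hub_b_center alone. Leave any pink look-alike of the part that bears hub_a_center alone.

How it is judged:
By the outcome, as a careful person would: the job done as asked, in the order asked, and still so for the second after the job is handed in, with the robot touching nothing.
It also fails if it takes over 69 s, if anything falls off the work surface, if the arm or the gripper's body presses on something with over 40 N, if the wrist force passes 120 N, or if a joint passes its speed limit or range.

## Working session

There is one attempt and no reset: what is moved stays moved. The work goes in short steps, Python scripts to look and compute and a tool call to move; the robot and the scene stay as the last step left them, time stands still between calls to the robot, and variables do not carry over. Pictures are saved under pics/ and viewed, and the job is handed in when it is done.

Besides the shell and the picture viewer there is one more tool, called after "Emit:" in YAML: its name, and indented under it one key for each argument. move_arm: Moves the arm, as the interface text tells. Shift numbers are shares of 80 cm and turn numbers shares of pi/2 rad, none past 1 either way. Its arguments: {"type":"object","properties":{"plan":{"type":"array","items":{"type":"object","properties":{"slide":{"type":"array","items":{"type":"number"}},"turn":{"type":"array","items":{"type":"number"}},"claw":{"type":"number"}}}}},"required":["plan"]}

```bash
mkdir -p pics; ls; python3 - <<'E'
from cell import *
import cv2,numpy as np
s=observe();print({k:np.round(v,3).tolist() for k,v in s.items()})
for n in("scene","top"):
    f=grab_frame(n);cv2.imwrite(f"pics/{n}0.png",f["img"]);np.savez(f"{n}0.npz",**f)
    print(n,f["intrinsics"],f["k1"],f["position"],f["rotation"])
E
```

```text
pics
{'time': 0.0, 'joints': [-1.201, 0.125, 1.652, -0.0, 1.367, -0.083], 'dq': [0.0, 0.001, 0.001, -0.0, 0.0, 0.001], 'joint_efforts': [0.0, -41.761, -35.993, 0.077, 0.049, -0.0], 'ee_pos': [0.284, -0.584, 0.213], 'tcp_rot': [[0.899, 0.437, -0.001], [0.437, -0.899, 0.002], [0.0, -0.002, -1.0]], 'ft_force': [-0.032, -0.505, -0.04], 'wrist_torque': [0.04, 0.007, -0.027], 'width': 0.095}
scene [[437.8105677    0.         279.59516142]
 [  0.         437.8105677  211.55093188]
 [  0.           0.           1.        ]] -0.0828862225401287 [ 1.46630664 -0.04754407  1.03067523] [[ 0.1132033   0.67894163 -0.72541249]
 [ 0.99337248 -0.06271502  0.09632203]
 [ 0.01990278 -0.73150877 -0.68154148]]
top [[432.6524405    0.         278.04227854]
 [  0.         432.6524405  209.09114348]
 [  0.           0.           1.        ]] 0.01741902552439428 [0.32932504 0.07721366 1.2018313 ] [[-0.08111757 -0.97634597  0.20042076]
 [-0.99669805  0.07873446 -0.01984649]
 [ 0.00359702 -0.20136888 -0.97950888]]
```

View pics/scene0.png

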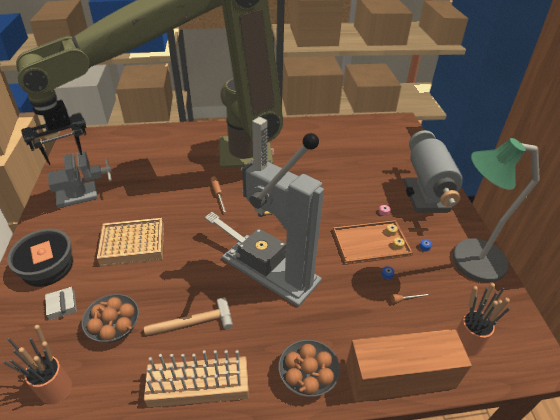

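View pics/top0.png

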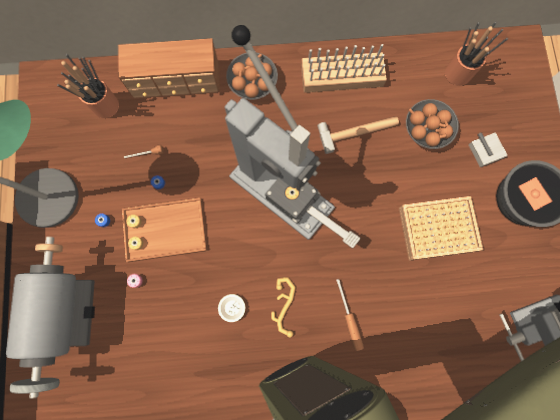

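```bash
cat > h.py <<'E'
import numpy as np,cv2
def load(n): return dict(np.load(n))
def ray(f,u,v):
    K=f["intrinsics"];k=float(f["k1"])
    d=cv2.undistortPoints(np.array([[[u,v]]],float),K,np.array([k,0,0,0]))[0,0]
    return f["rotation"]@np.array([d[0],d[1],1.])
def onz(f,u,v,z):
    d=ray(f,u,v);p=f["position"];return p+d*(z-p[2])/d[2]
def proj(f,P):
    c=f["rotation"].T@(np.asarray(P)-f["position"]);s=c[:2]/c[2];s=s*(1+float(f["k1"])*(s@s))
    return (f["intrinsics"]@np.array([s[0],s[1],1]))[:2]
def depthpt(f,u,v):
    K=f["intrinsics"];d=ray(f,u,v);return f["position"]+d*f["z_map"][int(round(v)),int(round(u))]
def pair(f,u,v,g,a,b):
    A=ray(f,u,v);B=ray(g,a,b);M=np.stack([A,-B],1);t=np.linalg.lstsq(M,g["position"]-f["position"],rcond=None)[0]
    p=f["position"]+A*t[0];q=g["position"]+B*t[1];return (p+q)/2,np.linalg.norm(p-q)
E
python3 - <<'E'
import cv2
from h import *
t=load("top0.npz");s=load("scene0.npz")
def crop(f,x0,y0,x1,y1,k,n): cv2.imwrite(n,cv2.resize(f["img"][y0:y1,x0:x1],None,fx=k,fy=k,interpolation=cv2.INTER_CUBIC))
crop(t,220,90,370,250,5 and 3.7,"pics/t_press.png");crop(t,90,170,220,300,4.5,"pics/t_tray.png")
crop(s,195,170,345,310,4,"pics/s_press.png");crop(s,320,195,440,285,6,"pics/s_tray.png")
E
```

```text
(no output)
```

View pics/t_press.png

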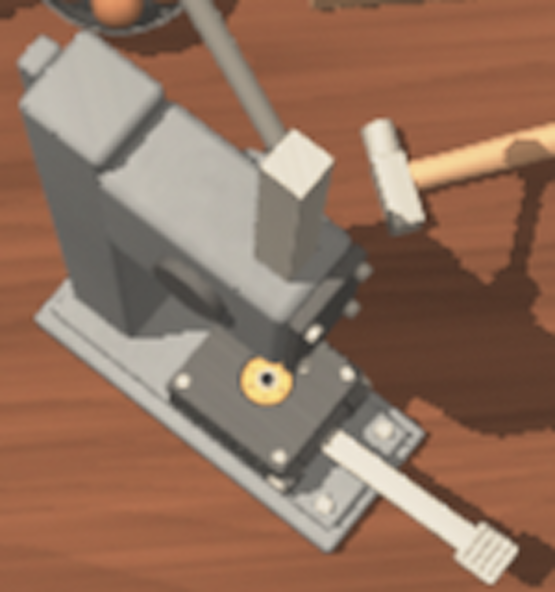

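View pics/t_tray.png

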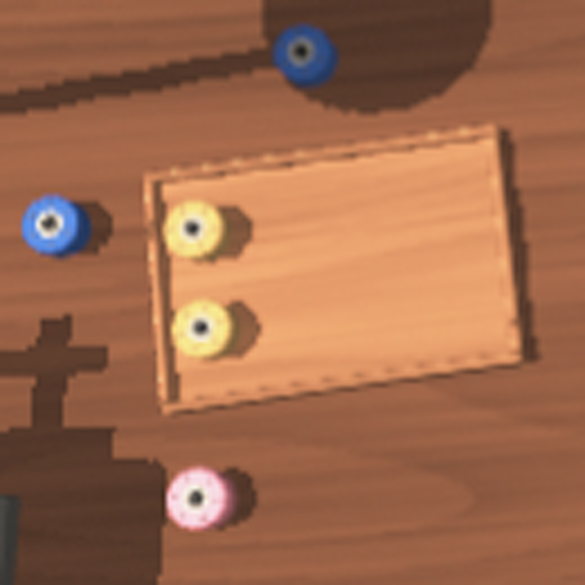

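View pics/s_press.png

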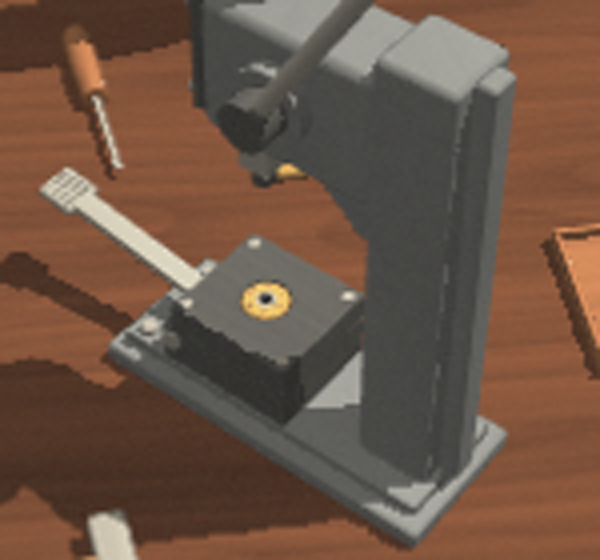

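View pics/s_tray.png

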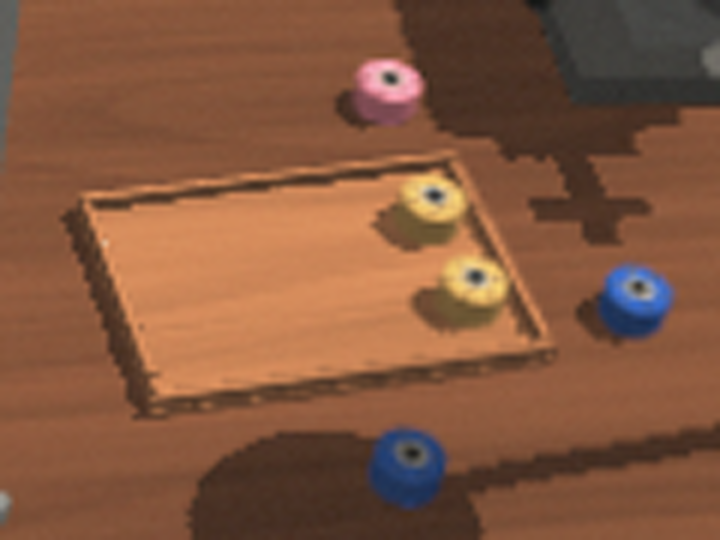

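```bash
python3 - <<'E'
from h import *
t=load("top0.npz");s=load("scene0.npz");np.set_printoptions(precision=4,suppress=True)
def brass(f,box):
    x0,y0,x1,y1=box;h=cv2.cvtColor(f["img"],cv2.COLOR_BGR2HSV)[y0:y1,x0:x1]
    m=((h[...,0]>15)&(h[...,0]<32)&(h[...,1]>70)&(h[...,2]>120)).astype(np.uint8)
    c=max(cv2.findContours(m,cv2.RETR_EXTERNAL,cv2.CHAIN_APPROX_NONE)[0],key=cv2.contourArea)
    e=cv2.minEnclosingCircle(c);x,y,w,hh=cv2.boundingRect(c);M=cv2.moments(c)
    return np.array([M['m10']/M['m00']+x0,M['m01']/M['m00']+y0]),(w,hh)
ht,a=brass(t,(275,180,310,208));hs,b=brass(s,(245,230,280,260));print(ht,a,hs,b)
pt=np.array([487,553])/3.7-.37+[220,90];ps=np.array([68,189])/4-.4+[195,170]
print("hub",onz(t,*ht,.09),onz(s,*hs,.09),pair(t,*ht,s,*hs),depthpt(t,*ht),depthpt(s,*hs))
print("pad",onz(t,*pt,.086),onz(s,*ps,.086),pair(t,*pt,s,*ps),depthpt(t,*pt),depthpt(s,*ps))
tr=lambda a,b:np.array([a,b])/4.5-.4+[90,170]; sr=lambda a,b:np.array([a,b])/6-.4+[320,195]
print("hubs (bore)",[ (onz(t,*tr(*p),.028),onz(s,*sr(*q),.028)) for p,q in [((192,229),(476,277)),((201,328),(434,196))]])
ct=[tr(*p) for p in[(147,177),(497,127),(523,360),(166,408)]];cs=[sr(*p) for p in[(550,345),(150,404),(84,200),(454,155)]]
T=[];
for p,q in zip(ct,cs): T.append((onz(t,*p,.015)+onz(s,*q,.015))/2);print("corner",onz(t,*p,.015),onz(s,*q,.015))
T=np.array(T);print("mean",T.mean(0),np.linalg.norm(np.roll(T,-1,0)-T,axis=1))
# nest block screws
k=lambda a,b:np.array([a,b])/3.7-.37+[220,90]
for p in[(183,381),(278,457),(347,374)]:print("screw",onz(t,*k(*p),.092))
for p in[(254,243),(187,303),(348,296)]:print("screw s",onz(s,*(np.array(p)/4-.4+[195,170]),.092))
for p in[(36,318),(331,550),(425,434)]:print("foot t",onz(t,*k(*p),.02))
E
```

```text
[291.3462 192.8   ] (14, 14) [261.037  244.7593] (13, 10)
hub [0.5978 0.0161 0.09  ] [0.6011 0.0155 0.09  ] (array([0.5985, 0.0158, 0.0871]), np.float64(0.0002392250780185099)) [0.5978 0.0161 0.09  ] [0.6023 0.0154 0.0912]
pad [ 0.4631 -0.1284  0.086 ] [ 0.4654 -0.128   0.086 ] (array([ 0.4634, -0.1284,  0.0842]), np.float64(0.0006195593009232419)) [ 0.463  -0.1282  0.0872] [ 0.4716 -0.1275  0.0918]
hubs (bore) [(array([0.5698, 0.4551, 0.028 ]), array([0.5694, 0.4567, 0.028 ])), (array([0.5086, 0.4505, 0.028 ]), array([0.508 , 0.4523, 0.028 ]))]
corner [0.6076 0.4865 0.015 ] [0.6092 0.4874 0.015 ]
corner [0.622  0.2692 0.015 ] [0.6274 0.268  0.015 ]
corner [0.475  0.2599 0.015 ] [0.4801 0.264  0.015 ]
corner [0.4635 0.4763 0.015 ] [0.4649 0.4801 0.015 ]
mean [0.5437 0.3739 0.015 ] [0.219  0.1473 0.2166 0.1445]
screw [0.6026 0.0747 0.092 ]
screw [0.5421 0.012  0.092 ]
screw [ 0.5983 -0.0425  0.092 ]
screw s [0.5436 0.0114 0.092 ]
screw s [ 0.5999 -0.0417  0.092 ]
screw s [0.6041 0.0754 0.092 ]
foot t [0.6788 0.1828 0.02  ]
foot t [ 0.4826 -0.0252  0.02  ]
foot t [ 0.5646 -0.1043  0.02  ]
```

Emit:
move_arm:
  plan:
    - {"slide": [0.056,-0.052,0],"turn": [0,0,0],"claw": -1}
    - {"slide": [0.056,-0.052,0],"turn": [0,0,0],"claw": -1}
    - {"slide": [0.056,-0.052,0],"turn": [0,0,0],"claw": -1}
    - {"slide": [0.056,-0.052,0],"turn": [0,0,0],"claw": -1}
    - {"slide": [0.056,-0.052,0],"turn": [0,0,0],"claw": -1}
    - {"slide": [0.056,-0.052,0],"turn": [0,0,0],"claw": -1}
    - {"slide": [0.056,-0.052,0],"turn": [0,0,0],"claw": -1}

```text
time: 0.98
ee_pos: [0.4399, -0.1777, 0.2104]
tcp_rot: [[0.903, 0.429, -0.002], [0.429, -0.903, 0.006], [0.001, -0.007, -1.0]]
ft_force: [0.7, -0.7, 0.1]
width: 0.0305
```

Emit:
move_arm:
  plan:
    - {"slide": [0.054,-0.044,0],"turn": [0,0,0],"claw": -1}
    - {"slide": [0,0,0],"turn": [0,0,0],"claw": -1}
    - {"slide": [0,0,0.06],"turn": [0,0,0],"claw": -1}
    - {"slide": [0,0,0.04],"turn": [0,0,0],"claw": -1}
    - {"slide": [0,0,0],"turn": [0,0,0],"claw": -1}

```text
time: 1.6
ee_pos: [0.4638, -0.1231, 0.1284]
tcp_rot: [[0.9, 0.435, -0.003], [0.435, -0.9, 0.005], [-0.0, -0.006, -1.0]]
ft_force: [0.5, 1.0, -0.2]
width: 0.0003
```

Emit:
move_arm:
  plan:
    - {"slide": [-0.002,0.006,0.02],"turn": [0,0,0],"claw": -1}
    - {"slide": [0,0,0.02],"turn": [0,0,0],"claw": -1}
    - {"slide": [0,0,0.01],"turn": [0,0,0],"claw": -1}
    - {"slide": [0,0,0.01],"turn": [0,0,0],"claw": -1}
    - {"slide": [0,0,0.01],"turn": [0,0,0],"claw": -1}

```text
time: 2.22
ee_pos: [0.466, -0.1321, 0.0749]
tcp_rot: [[0.901, 0.434, 0.0], [0.434, -0.901, 0.0], [0.0, -0.0, -1.0]]
ft_force: [-4.4, -0.3, 7.0]
width: 0.0003
```

```bash
python3 - <<'E'
from cell import *
from h import *
for n in("scene","top"):
    f=grab_frame(n);np.savez(f"{n}1.npz",**f)
a=load("top1.npz")["img"][150:270,260:400];b=load("scene1.npz")["img"][150:270,170:310]
cv2.imwrite("pics/press1.png",cv2.resize(np.hstack([a,b]),None,fx=2.8,fy=2.8))
E
```

```text
(no output)
```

View pics/press1.png

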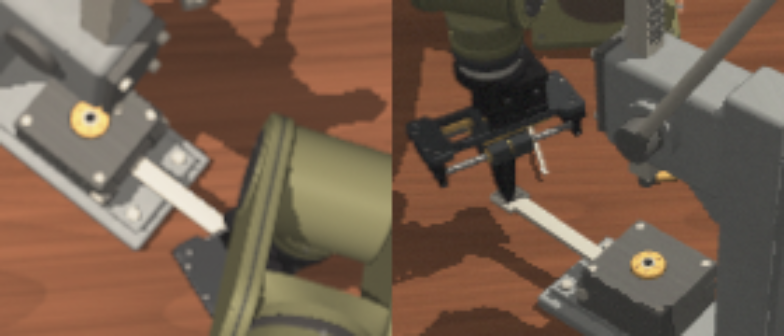

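The closed fingers stand on the pad (scene half, about px (505,198) in the composite), force 7 N up; the lever is moving. I continue pushing.

Emit:
move_arm:
  plan:
    - {"slide": [0,0,0.01],"turn": [0,0,0],"claw": -1}
    - {"slide": [0,0,0.01],"turn": [0,0,0],"claw": -1}
    - {"slide": [0,0,0.01],"turn": [0,0,0],"claw": -1}
    - {"slide": [0,0,0.01],"turn": [0,0,0],"claw": -1}

```text
time: 2.82
ee_pos: [0.4664, -0.1326, 0.0458]
tcp_rot: [[0.901, 0.435, -0.002], [0.435, -0.901, -0.0], [-0.002, -0.0, -1.0]]
ft_force: [-3.8, 1.9, 8.1]
width: 0.0009
```

Emit:
move_arm:
  plan:
    - {"slide": [0,0,0.009],"turn": [0,0,0],"claw": -1}
    - {"slide": [0,0,0.008],"turn": [0,0,0],"claw": -1}
    - {"slide": [0,0,0.006],"turn": [0,0,0],"claw": -1}

```text
time: 3.2
ee_pos: [0.4677, -0.1318, 0.0334]
tcp_rot: [[0.9, 0.435, -0.004], [0.435, -0.9, 0.003], [-0.002, -0.005, -1.0]]
ft_force: [-21.6, 5.1, 46.7]
width: 0.0005
```

Emit:
move_arm:
  plan:
    - {"slide": [0,0,0],"turn": [0,0,0],"claw": -1}

```text
time: 3.32
ee_pos: [0.4685, -0.132, 0.0351]
tcp_rot: [[0.9, 0.435, -0.003], [0.435, -0.9, 0.003], [-0.001, -0.003, -1.0]]
ft_force: [0.5, 0.4, 0.1]
width: 0.0006
```

Emit:
move_arm:
  plan:
    - {"slide": [0,0,-0.03],"turn": [0,0,0],"claw": -1}
    - {"slide": [-0.05,0,-0.05],"turn": [0,0,0],"claw": 1}
    - {"slide": [-0.05,0,-0.05],"turn": [0,0,0],"claw": 1}
    - {"slide": [-0.05,0,-0.05],"turn": [0,0,0],"claw": 1}
    - {"slide": [0,0,0],"turn": [0,0,0],"claw": 1}

```text
time: 3.95
ee_pos: [0.3601, -0.1862, 0.1844]
tcp_rot: [[0.899, 0.438, 0.002], [0.438, -0.899, -0.0], [0.002, 0.001, -1.0]]
ft_force: [0.3, -0.3, 0.1]
width: 0.0347
```

```bash
python3 - <<'E'
from cell import *
from h import *
for n in("scene","top"):
    f=grab_frame(n);np.savez(f"{n}2.npz",**f)
a=load("top2.npz")["img"][150:270,260:400];b=load("scene2.npz")["img"][150:270,170:310]
cv2.imwrite("pics/press2.png",cv2.resize(np.hstack([a,b]),None,fx=2.8,fy=2.8))
E
```

```text
(no output)
```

View pics/press2.png

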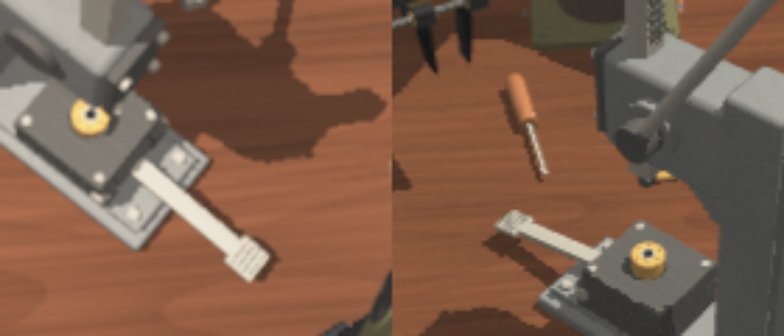

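```bash
python3 - <<'E'
from h import *
np.set_printoptions(precision=4,suppress=True)
t=load("top2.npz");s=load("scene2.npz")
a=np.array([91,114.])/2.8-.3+[260,150];b=np.array([649-392,254.])/2.8-.3+[170,150]
print(onz(t,*a,.108),onz(s,*b,.108),pair(t,*a,s,*b))
a=np.array([247,256.])/2.8-.3+[260,150];b=np.array([515-392,223.])/2.8-.3+[170,150]
print(onz(t,*a,.033),onz(s,*b,.033),pair(t,*a,s,*b),depthpt(t,*a),depthpt(s,*b))
x0,y0=245,225
f=s["img"][225:265,245:280];cv2.imwrite("pics/hub2.png",cv2.resize(f,None,fx=14,fy=14,interpolation=cv2.INTER_NEAREST))
E
```

```text
[0.5997 0.0143 0.108 ] [0.6008 0.017  0.108 ] (array([0.6   , 0.0156, 0.1073]), np.float64(0.002796455173650346))
[ 0.4647 -0.1285  0.033 ] [ 0.4679 -0.1261  0.033 ] (array([ 0.465 , -0.1276,  0.0305]), np.float64(0.0026627960343875274)) [ 0.4645 -0.1282  0.0347] [ 0.4682 -0.126   0.0333]
```

View pics/hub2.png

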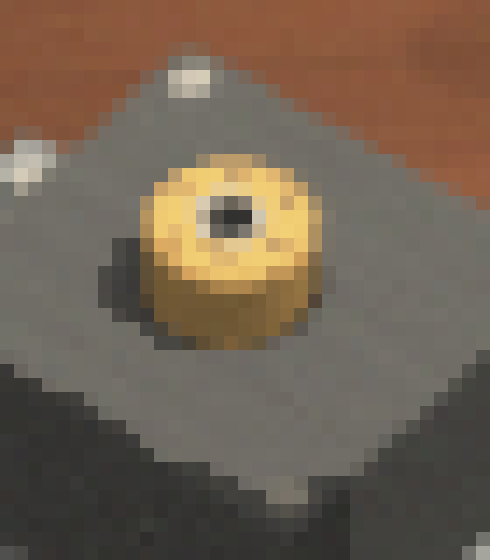

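```bash
cat > go.py <<'E'
from cell import *
import sys
from h import *
from scipy.spatial.transform import Rotation as Ro
np.set_printoptions(precision=4,suppress=True)
def plan(P,tilt=40,yaw=0):
    s=observe();R=np.array(s["tcp_rot"]);c,n=np.cos(np.radians(tilt)),np.sin(np.radians(tilt))
    G=Ro.from_euler('z',yaw,degrees=True).as_matrix()@np.array([[c,0,n],[0,-1,0],[n,0,-c]])
    rv=Ro.from_matrix(R.T@G).as_rotvec()/(np.pi/2);d=np.array(P)-s["ee_pos"]
    print("pos",np.array(s["ee_pos"]),"w",s["width"],"q",np.array(s["joints"]),"t",s["time"],"F",np.array(s["ft_force"]))
    print("turn",rv,np.linalg.norm(rv)/.1189,"rows; slide now",R.T@d/.8,"after turn",G.T@d/.8,np.linalg.norm(d)/.0625,"rows")
a=[float(x) for x in sys.argv[1:]]
plan(a[:3],*a[3:])
E
python3 go.py .5234 .016 .1996
```

```text
pos [ 0.3596 -0.1843  0.1805] w 0.04298467234926301 q [-0.6078 -0.4363  2.2024  0.0015  1.3811  0.5077] t 4.05 F [-0.4853  0.2786 -0.9821]
turn [-0.1042  0.4383  0.2766] 4.446596237003825 rows; slide now [ 0.294  -0.135  -0.0236] after turn [ 0.1722 -0.2504  0.1134] 4.151836618912737 rows
```

Emit:
move_arm:
  plan:
    - {"slide": [0,0,-0.01],"turn": [-0.021,0.088,0.055],"claw": 1}
    - {"slide": [0,0,-0.01],"turn": [-0.021,0.088,0.055],"claw": 1}
    - {"slide": [0,0,-0.01],"turn": [-0.021,0.088,0.055],"claw": 1}
    - {"slide": [0,0,-0.01],"turn": [-0.021,0.088,0.055],"claw": 1}
    - {"slide": [0,0,-0.01],"turn": [-0.021,0.088,0.055],"claw": 1}
    - {"slide": [0,0,0],"turn": [0,0,0],"claw": 1}

```text
time: 4.8
ee_pos: [0.3507, -0.1803, 0.2067]
tcp_rot: [[0.759, -0.003, 0.651], [-0.016, -1.0, 0.015], [0.651, -0.022, -0.759]]
ft_force: [0.2, -0.3, 0.4]
width: 0.0949
```

```bash
python3 go.py .5234 .016 .1996
```

```text
pos [ 0.3507 -0.1803  0.2067] w 0.0949388360838568 q [-1.0759 -0.9727  2.555   0.6544  1.2609  0.3958] t 4.8 F [ 0.2426 -0.2926  0.4096]
turn [-0.0094 -0.0067 -0.0102] 0.12938067205457007 rows; slide now [ 0.1542 -0.2458  0.1508] after turn [ 0.1597 -0.2454  0.1455] 4.185334752299623 rows
```

Emit:
move_arm:
  plan:
    - {"slide": [0.031,-0.049,0.029],"turn": [-0.002,-0.001,-0.002],"claw": 1}
    - {"slide": [0.031,-0.049,0.029],"turn": [-0.002,-0.001,-0.002],"claw": 1}
    - {"slide": [0.031,-0.049,0.029],"turn": [-0.002,-0.001,-0.002],"claw": 1}
    - {"slide": [0.031,-0.049,0.029],"turn": [-0.002,-0.001,-0.002],"claw": 1}
    - {"slide": [0.031,-0.049,0.029],"turn": [-0.002,-0.001,-0.002],"claw": 1}
    - {"slide": [0,0,0],"turn": [0,0,0],"claw": 1}

```text
time: 5.55
ee_pos: [0.5301, 0.0237, 0.1952]
tcp_rot: [[0.772, 0.006, 0.635], [0.008, -1.0, -0.001], [0.635, 0.006, -0.772]]
ft_force: [0.6, -0.3, 0.3]
width: 0.0951
```

```bash
python3 go.py .5234 .016 .1996;python3 go.py .607 .016 .100; python3 - <<'E'
from cell import *
from h import *
a=grab_frame("top")["img"];b=grab_frame("scene")["img"]
cv2.imwrite("pics/pre.png",np.hstack([a[60:360,180:480],b[60:360,120:420]]))
E
```

```text
pos [0.5301 0.0237 0.1952] w 0.09506653380809107 q [-0.0864 -0.5744  2.3771  0.0884  0.6544  1.4258] t 5.55 F [ 0.5523 -0.261   0.268 ]
turn [0.0006 0.0063 0.0051] 0.06868134888670235 rows; slide now [-0.003   0.0096 -0.0096] after turn [-0.0028  0.0096 -0.0096] 0.1772710292980021 rows
pos [0.5301 0.0237 0.1952] w 0.09506653380809107 q [-0.0864 -0.5744  2.3771  0.0884  0.6544  1.4258] t 5.55 F [ 0.5523 -0.261   0.268 ]
turn [0.0006 0.0063 0.0051] 0.06868134888670235 rows; slide now [-0.0013  0.0094  0.153 ] after turn [-0.0028  0.0096  0.1529] 1.9617153205878672 rows
```

View pics/pre.png

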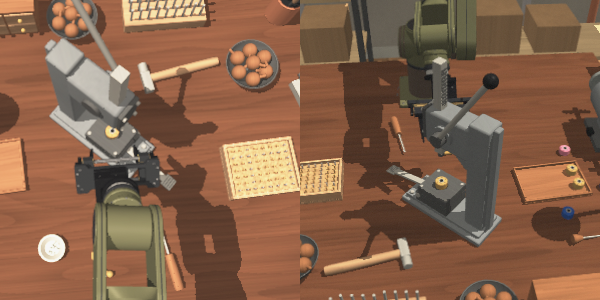

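The gripper is lined up in front of the press, hub visible between the open fingers (top half, px (112,131)). Advancing.

Emit:
move_arm:
  plan:
    - {"slide": [-0.001,0.01,0.03],"turn": [0,0.006,0.005],"claw": 1}
    - {"slide": [0,0,0.04],"turn": [0,0,0],"claw": 1}
    - {"slide": [0,0,0.03],"turn": [0,0,0],"claw": 1}
    - {"slide": [0,0,0],"turn": [0,0,0],"claw": 1}

```text
time: 6.15
ee_pos: [0.581, 0.0073, 0.133]
tcp_rot: [[0.764, -0.012, 0.645], [-0.007, -1.0, -0.01], [0.645, 0.003, -0.764]]
ft_force: [-0.1, -0.2, 2.2]
width: 0.0951
```

```bash
python3 go.py .607 .016 .100; python3 - <<'E'
from cell import *
from h import *
a=grab_frame("top")["img"];b=grab_frame("scene")["img"]
cv2.imwrite("pics/pre2.png",cv2.resize(np.hstack([a[130:270,220:360],b[150:290,190:330]]),None,fx=2.8,fy=2.8))
E
```

```text
pos [0.581  0.0073 0.133 ] w 0.09511303282583955 q [-0.1109 -0.3401  2.3394  0.1423  0.448   1.3643] t 6.15 F [-0.1121 -0.2115  2.1598]
turn [ 0.0064 -0.0015 -0.0044] 0.06610332246193035 rows; slide now [-0.0019 -0.0114  0.0524] after turn [-0.0017 -0.0109  0.0525] 0.6868400231054864 rows
```

View pics/pre2.png

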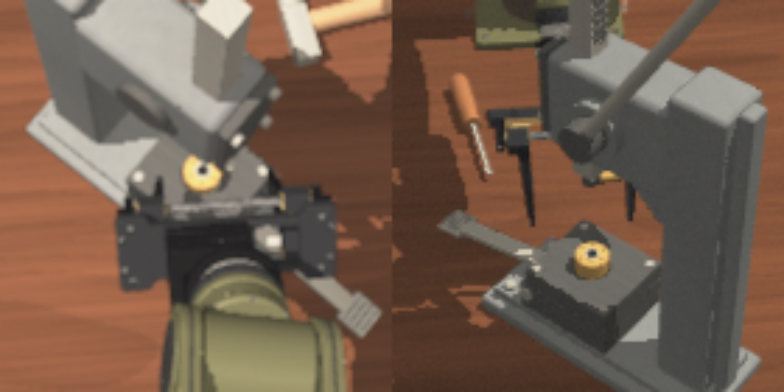

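```bash
python3 go.py .607 .016 .100 36
```

```text
pos [0.5816 0.0076 0.1354] w 0.09527186558949277 q [-0.1103 -0.3435  2.3388  0.1423  0.448   1.3645] t 6.25 F [ 0.6239 -0.29    0.0223]
turn [ 0.0062 -0.0485 -0.0043] 0.4124599160854577 rows; slide now [-0.0046 -0.0111  0.0542] after turn [-0.0003 -0.0106  0.0545] 0.7103675191386482 rows
```

Emit:
move_arm:
  plan:
    - {"slide": [-0.003,-0.011,0],"turn": [0.006,-0.048,-0.004],"claw": 1}
    - {"slide": [0,0,0],"turn": [0,0,0],"claw": 1}
    - {"slide": [0,0,0.018],"turn": [0,0,0],"claw": 1}
    - {"slide": [0,0,0],"turn": [0,0,0],"claw": 1}

```text
time: 6.75
ee_pos: [0.5885, 0.0146, 0.1271]
tcp_rot: [[0.804, -0.003, 0.595], [-0.001, -1.0, -0.003], [0.595, 0.001, -0.804]]
ft_force: [-1.2, -0.6, -0.8]
width: 0.0949
```

```bash
python3 go.py .607 .016 .100 36
```

```text
pos [0.5885 0.0146 0.1271] w 0.0948547167396706 q [-0.0925 -0.2856  2.2885  0.1082  0.506   1.403 ] t 6.75 F [-1.2458 -0.633  -0.8398]
turn [ 0.0017 -0.0055 -0.0009] 0.04904225029960084 rows; slide now [-0.0016 -0.0019  0.041 ] after turn [-0.0012 -0.0018  0.041 ] 0.526068118569645 rows
```

Emit:
move_arm:
  plan:
    - {"slide": [-0.001,-0.002,0.02],"turn": [0,0,0],"claw": 1}
    - {"slide": [0,0,0.012],"turn": [0,0,0],"claw": 1}
    - {"slide": [0,0,0],"turn": [0,0,0],"claw": 1}

```text
time: 7.12
ee_pos: [0.6033, 0.0155, 0.108]
tcp_rot: [[0.801, -0.003, 0.598], [-0.002, -1.0, -0.003], [0.598, 0.002, -0.801]]
ft_force: [0.4, 0.6, 0.2]
width: 0.0951
```

```bash
python3 go.py .607 .016 .100 36; python3 - <<'E'
from cell import *
from h import *
a=grab_frame("top")["img"];b=grab_frame("scene")["img"]
cv2.imwrite("pics/pre3.png",cv2.resize(np.hstack([a[130:270,220:360],b[150:290,190:330]]),None,fx=2.8,fy=2.8))
E
```

```text
pos [0.6033 0.0155 0.108 ] w 0.09510750884093831 q [-0.0868 -0.2173  2.2722  0.1119  0.4491  1.4019] t 7.125 F [0.3933 0.6359 0.2351]
turn [ 0.0022 -0.0085 -0.001 ] 0.07404710852219742 rows; slide now [-0.0023 -0.0007  0.0108] after turn [-0.0022 -0.0006  0.0109] 0.14183386165599648 rows
```

View pics/pre3.png

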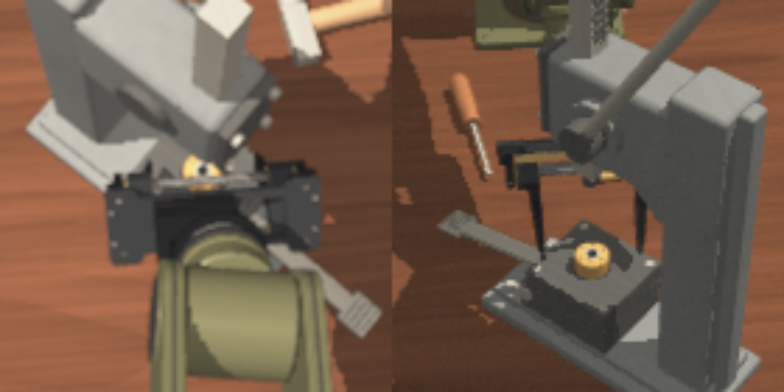

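Emit:
move_arm:
  plan:
    - {"slide": [-0.002,0,0.011],"turn": [0,-0.006,0],"claw": 1}
    - {"slide": [0,0,0],"turn": [0,0,0],"claw": 1}

```text
time: 7.48
ee_pos: [0.6079, 0.0154, 0.1011]
tcp_rot: [[0.806, -0.003, 0.592], [-0.001, -1.0, -0.004], [0.592, 0.002, -0.806]]
ft_force: [0.1, 0.3, -0.6]
width: 0.0948
```

```bash
python3 go.py .607 .016 .100 36
```

```text
pos [0.6079 0.0154 0.1011] w 0.09481327455170102 q [-0.0856 -0.1914  2.2616  0.1104  0.4414  1.4034] t 7.475 F [ 0.0709  0.3173 -0.5829]
turn [ 0.0023 -0.0036 -0.0009] 0.03638587989700849 rows; slide now [-0.0017 -0.0007  0.0005] after turn [-0.0017 -0.0007  0.0005] 0.024828392553520307 rows
```

Emit:
move_arm:
  plan:
    - {"slide": [0,0,0],"turn": [0,0,0],"claw": -1}
    - {"slide": [0,0,0],"turn": [0,0,0],"claw": -1}
    - {"slide": [0,0,0],"turn": [0,0,0],"claw": -1}
    - {"slide": [0,0,0],"turn": [0,0,0],"claw": -1}
    - {"slide": [0,0,0],"turn": [0,0,0],"claw": -1}
    - {"slide": [0,0,0],"turn": [0,0,0],"claw": -1}

```text
time: 8.22
ee_pos: [0.6081, 0.0155, 0.1015]
tcp_rot: [[0.805, -0.003, 0.593], [-0.001, -1.0, -0.004], [0.593, 0.002, -0.805]]
ft_force: [-0.0, -0.8, -0.3]
width: 0.0403
```

```bash
python3 go.py .607 .016 .1131 36; python3 - <<'E'
from cell import *
from h import *
b=grab_frame("scene")["img"]
cv2.imwrite("pics/grip.png",cv2.resize(b[190:290,210:330],None,fx=5,fy=5))
E
```

```text
pos [0.6081 0.0155 0.1015] w 0.04025043283451375 q [-0.0855 -0.1917  2.2613  0.1104  0.4414  1.4033] t 8.225 F [-0.016  -0.8334 -0.3299]
turn [ 0.0022 -0.0039 -0.0009] 0.038332363187283836 rows; slide now [ 0.0075 -0.0006 -0.0125] after turn [ 0.0075 -0.0006 -0.0125] 0.18713727692860782 rows
```

View pics/grip.png

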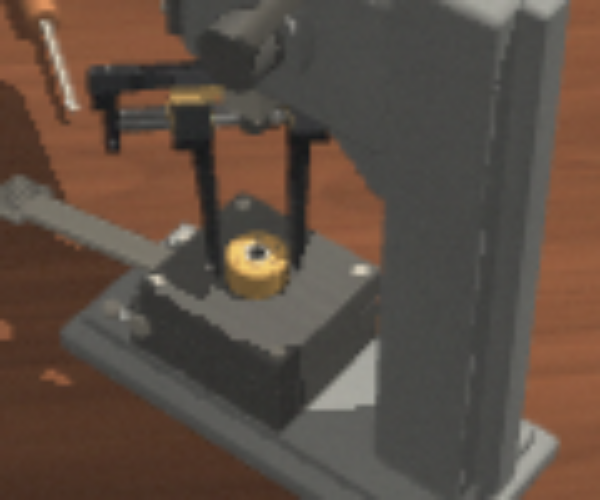

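Emit:
move_arm:
  plan:
    - {"slide": [0,0,0],"turn": [0,0,0],"claw": -1}
    - {"slide": [0,0,0],"turn": [0,0,0],"claw": -1}
    - {"slide": [0,0,0],"turn": [0,0,0],"claw": -1}

```text
time: 8.65
ee_pos: [0.6081, 0.0155, 0.1015]
tcp_rot: [[0.805, -0.003, 0.593], [-0.001, -1.0, -0.003], [0.593, 0.002, -0.805]]
ft_force: [0.1, 1.0, 0.4]
width: 0.0345
```

```bash
python3 - <<'E'
from cell import *
from h import *
print(observe()["width"],observe()["ft_force"])
b=grab_frame("scene")["img"];a=grab_frame("top")["img"]
cv2.imwrite("pics/grip2.png",cv2.resize(np.hstack([b[215:265,230:290],a[165:215,265:325]]),None,fx=6.5,fy=6.5,interpolation=cv2.INTER_CUBIC))
E
```

```text
0.03452079754014165 [0.05730356 1.04687351 0.37118316]
```

View pics/grip2.png

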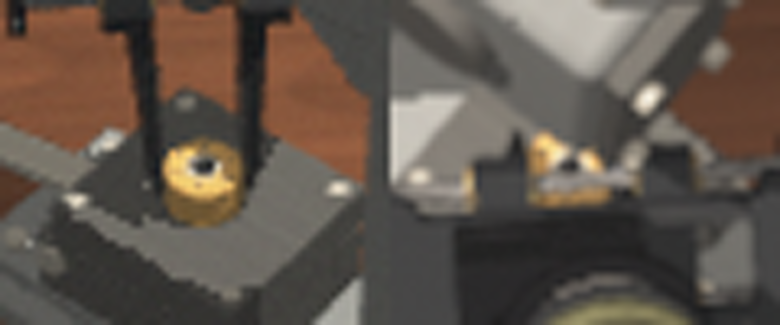

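Emit:
move_arm:
  plan:
    - {"slide": [0.003,0,-0.004],"turn": [0,0,0],"claw": -1}
    - {"slide": [0.003,0,-0.004],"turn": [0,0,0],"claw": -1}
    - {"slide": [0,0,0],"turn": [0,0,0],"claw": -1}

```text
time: 9.12
ee_pos: [0.6067, 0.0156, 0.108]
tcp_rot: [[0.808, -0.003, 0.589], [-0.002, -1.0, -0.003], [0.589, 0.002, -0.808]]
ft_force: [0.1, -0.7, -1.6]
width: 0.0346
```

```bash
python3 - <<'E'
from cell import *
from h import *
print(observe()["width"],observe()["ft_force"])
b=grab_frame("scene")["img"];a=grab_frame("top")["img"]
cv2.imwrite("pics/grip3.png",cv2.resize(np.hstack([b[215:265,230:290],a[165:215,265:325]]),None,fx=6.5,fy=6.5,interpolation=cv2.INTER_CUBIC))
E
```

```text
0.03455875876683741 [ 0.13712467 -0.6714223  -1.62298958]
```

View pics/grip3.png

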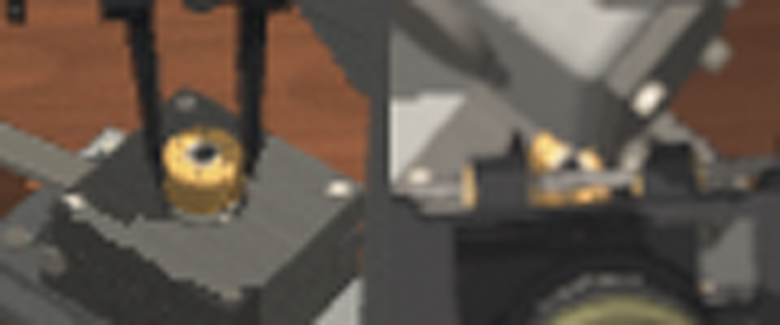

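Emit:
move_arm:
  plan:
    - {"slide": [0.005,0,-0.007],"turn": [0,0,0],"claw": -1}
    - {"slide": [0,0,-0.015],"turn": [0,0,0],"claw": -1}
    - {"slide": [0,0,-0.03],"turn": [0,0,0],"claw": -1}
    - {"slide": [0,0,-0.04],"turn": [0,0,0],"claw": -1}
    - {"slide": [0,0,-0.04],"turn": [0,0,0],"claw": -1}
    - {"slide": [0,0,-0.04],"turn": [0,0,0],"claw": -1}
    - {"slide": [0,0,-0.02],"turn": [0,0,0],"claw": -1}
    - {"slide": [0,0,0],"turn": [0,0,0],"claw": -1}

```text
time: 10.22
ee_pos: [0.5146, 0.0162, 0.2426]
tcp_rot: [[0.806, -0.003, 0.592], [-0.001, -1.0, -0.004], [0.592, 0.002, -0.806]]
ft_force: [0.4, -0.8, -2.6]
width: 0.0347
```

```bash
python3 go.py .553 .345 .15 36; python3 go.py .553 .345 .15 36 20;  python3 - <<'E'
from cell import *
from h import *
b=grab_frame("scene")["img"];a=grab_frame("top")["img"]
cv2.imwrite("pics/out.png",np.hstack([a[60:360,180:480],b[60:360,180:480]]))
E
```

```text
pos [0.5146 0.0162 0.2426] w 0.03472484158995799 q [-0.1067 -0.6307  2.3133  0.0804  0.8292  1.4314] t 10.225 F [ 0.3995 -0.7803 -2.6127]
turn [ 0.0025 -0.0035 -0.0007] 0.036494995571406855 rows; slide now [-0.0303 -0.4114  0.1201] after turn [-0.0292 -0.411   0.1219] 5.499957754042819 rows
pos [0.5146 0.0162 0.2426] w 0.03472484158995799 q [-0.1067 -0.6307  2.3133  0.0804  0.8292  1.4314] t 10.225 F [ 0.3995 -0.7803 -2.6127]
turn [ 0.1336 -0.0032 -0.1801] 1.8861667736219265 rows; slide now [-0.0303 -0.4114  0.1201] after turn [ 0.0822 -0.3698  0.2028] 5.499957754042819 rows
```

View pics/out.png

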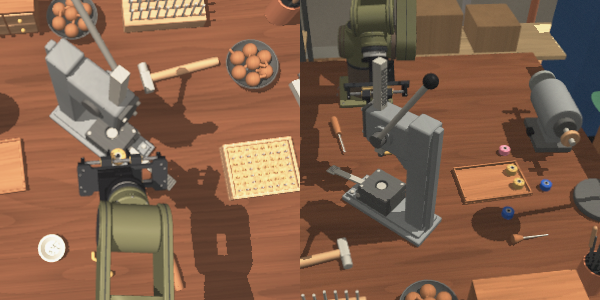

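Emit:
move_arm:
  plan:
    - {"slide": [0,-0.03,0],"turn": [0,0,0],"claw": -1}
    - {"slide": [0,-0.06,0],"turn": [0,0,0],"claw": -1}
    - {"slide": [0.007,-0.07,0.005],"turn": [0,0,0],"claw": -1}
    - {"slide": [0.007,-0.07,0.005],"turn": [0,0,0],"claw": -1}
    - {"slide": [0.007,-0.07,0.005],"turn": [0,0,0],"claw": -1}
    - {"slide": [0.007,-0.06,0.005],"turn": [0,0,0],"claw": -1}
    - {"slide": [0.007,-0.04,0.005],"turn": [0,0,0],"claw": -1}
    - {"slide": [0,0,0],"turn": [0,0,0],"claw": -1}

```text
time: 11.32
ee_pos: [0.5494, 0.3465, 0.2258]
tcp_rot: [[0.817, -0.005, 0.577], [0.0, -1.0, -0.008], [0.577, 0.007, -0.817]]
ft_force: [-0.3, 0.2, -2.4]
width: 0.0353
```

```bash
python3 go.py .553 .345 .08 36
```

```text
pos [0.5494 0.3465 0.2258] w 0.035349876897772685 q [ 0.6379 -0.1444  1.9889 -0.4866  0.8469  2.4536] t 11.325 F [-0.2611  0.191  -2.3747]
turn [0.0053 0.0083 0.0002] 0.08297053182309586 rows; slide now [-0.1015  0.0006  0.1514] after turn [-0.1035  0.0019  0.1501] 2.3335388824462067 rows
```

Emit:
move_arm:
  plan:
    - {"slide": [-0.025,0,0.037],"turn": [0.004,0.006,0],"claw": -1}
    - {"slide": [-0.03,0,0.045],"turn": [0.002,0.004,0],"claw": -1}
    - {"slide": [-0.02,0,0.03],"turn": [0,0,0],"claw": -1}
    - {"slide": [0,0,0],"turn": [0,0,0],"claw": -1}

```text
time: 11.82
ee_pos: [0.5518, 0.3432, 0.1108]
tcp_rot: [[0.811, -0.001, 0.586], [0.0, -1.0, -0.002], [0.586, 0.002, -0.811]]
ft_force: [0.8, -0.5, -2.5]
width: 0.0346
```

```bash
python3 go.py .553 .345 .0215 36.4;  python3 - <<'E'
from cell import *
from h import *
b=grab_frame("scene");a=grab_frame("top");np.savez("scene3.npz",**b);np.savez("top3.npz",**a);a=a["img"];b=b["img"]
cv2.imwrite("pics/low.png",cv2.resize(np.hstack([a[170:270,100:220],b[190:290,320:440]]),None,fx=3.3,fy=3.3,interpolation=cv2.INTER_CUBIC))
E
```

```text
pos [0.5518 0.3432 0.1108] w 0.034584701463294 q [ 0.6299 -0.0214  2.0857 -0.6153  0.644   2.619 ] t 11.825 F [ 0.7913 -0.5066 -2.5042]
turn [0.0013 0.0062 0.0003] 0.05321389217468753 rows; slide now [-0.0642 -0.0024  0.0914] after turn [-0.065  -0.0022  0.0908] 1.4299938489703785 rows
```

View pics/low.png

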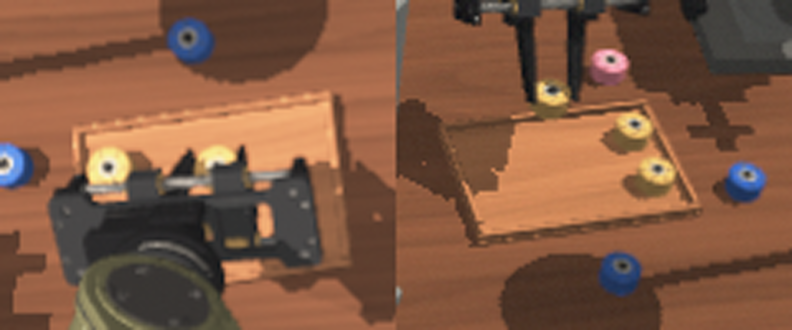

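```bash
python3 go.py .554 .345 .06 36.4 15
```

```text
pos [0.5538 0.345  0.1153] w 0.03501226431971861 q [ 0.6302 -0.0241  2.0818 -0.6156  0.6436  2.6189] t 11.925 F [ 0.1609  0.2697 -1.0771]
turn [ 0.0976  0.0024 -0.1352] 1.4027998815397311 rows; slide now [-0.0405  0.0001  0.056 ] after turn [-0.0408  0.      0.0558] 0.8843466161202839 rows
```

Emit:
move_arm:
  plan:
    - {"slide": [0,0,0],"turn": [0.049,0.001,-0.068],"claw": -1}
    - {"slide": [0,0,0],"turn": [0.049,0.001,-0.068],"claw": -1}
    - {"slide": [-0.02,0,0.028],"turn": [0,0,0],"claw": -1}
    - {"slide": [-0.016,0,0.023],"turn": [0,0,0],"claw": -1}
    - {"slide": [0,0,0],"turn": [0,0,0],"claw": -1}
    - {"slide": [0,0,0],"turn": [0,0,0],"claw": -1}

```text
time: 12.68
ee_pos: [0.5638, 0.349, 0.0828]
tcp_rot: [[0.763, 0.265, 0.59], [0.207, -0.964, 0.166], [0.613, -0.004, -0.79]]
ft_force: [-0.3, 0.7, -2.8]
width: 0.0347
```

```bash
python3 go.py .554 .345 .0215 36.4 15;  python3 - <<'E'
from cell import *
from h import *
b=grab_frame("scene");a=grab_frame("top");np.savez("scene3.npz",**b);np.savez("top3.npz",**a);a=a["img"];b=b["img"]
cv2.imwrite("pics/low2.png",cv2.resize(b[200:270,340:420],None,fx=8,fy=8,interpolation=cv2.INTER_CUBIC))
E
python3 go.py .554 .345 .0215 36.4 15
```

```text
pos [0.5638 0.349  0.0828] w 0.03470299863033855 q [ 0.5461 -0.0136  2.145  -0.4341  0.4026  2.1981] t 12.675 F [-0.2576  0.6942 -2.7782]
turn [-0.0046 -0.0154  0.0016] 0.13619853872948193 rows; slide now [-0.0573  0.0019  0.0525] after turn [-0.056   0.0016  0.0539] 0.994724435857356 rows
pos [0.5635 0.349  0.0825] w 0.03481305524674234 q [ 0.5462 -0.0134  2.1454 -0.4343  0.4025  2.1984] t 12.775 F [ 0.1348  0.572  -2.6805]
turn [-0.0047 -0.0152  0.0017] 0.1344889928060535 rows; slide now [-0.0568  0.0019  0.0524] after turn [-0.0555  0.0017  0.0537] 0.9891383581356475 rows
```

View pics/low2.png

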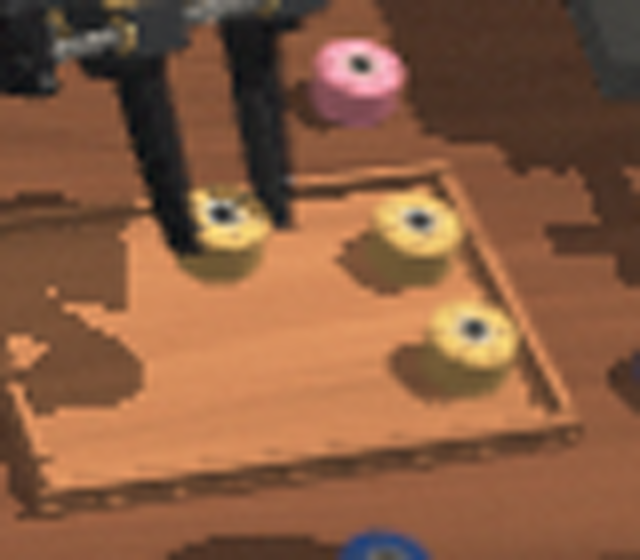

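```bash
cat > kin.py <<'E'
import numpy as np
from scipy.optimize import least_squares
from scipy.spatial.transform import Rotation as Ro
D=[([-1.201,.125,1.652,0,1.367,-.083],[.284,-.584,.213]),([-.6078,-.4363,2.2024,.0015,1.3811,.5077],[.3596,-.1843,.1805]),
([-1.0759,-.9727,2.555,.6544,1.2609,.3958],[.3507,-.1803,.2067]),([-.0864,-.5744,2.3771,.0884,.6544,1.4258],[.5301,.0237,.1952]),
([-.1109,-.3401,2.3394,.1423,.448,1.3643],[.581,.0073,.133]),([-.0925,-.2856,2.2885,.1082,.506,1.403],[.5885,.0146,.1271]),
([-.0868,-.2173,2.2722,.1119,.4491,1.4019],[.6033,.0155,.108]),([-.0855,-.1914,2.2616,.1104,.4414,1.4034],[.6079,.0154,.1011]),
([-.1067,-.6307,2.3133,.0804,.8292,1.4314],[.5146,.0162,.2426]),([.6379,-.1444,1.9889,-.4866,.8469,2.4536],[.5494,.3465,.2258]),
([.6302,-.0241,2.0818,-.6156,.6436,2.6189],[.5538,.345,.1153]),([.5461,-.0136,2.145,-.4341,.4026,2.1981],[.5638,.349,.0828])]
y=lambda a:Ro.from_euler('y',a).as_matrix();z=lambda a:Ro.from_euler('z',a).as_matrix()
s4=1
def fk(q,p):
    a1,h,L1,a3,L2,d6,yo,y2=p
    A=z(q[0]);B=A@y(q[1]);C=B@y(q[2]);E=C@z(s4*q[3])@y(q[4])
    P=A@np.array([a1,yo,h])+B@[0,0,L1]+C@np.array([a3,y2,L2])+E@[0,0,d6]
    return P,E@z(q[5])
def res(p):return np.concatenate([fk(q,p)[0]-P for q,P in D])
best=None
for s in(1,-1):
    s4=s;r=least_squares(res,[0,.3,.4,0,.4,.3,0,0])
    if best is None or r.cost<best[0]:best=(r.cost,s,r.x,np.abs(r.fun).max())
s4=best[1];p=best[2]
if __name__=="__main__":print(best);print(fk(D[-1][0],p)[1])
E
python3 kin.py
```

```text
(np.float64(2.966909094785318e-08), 1, array([-7.32207258e-05,  2.23218104e-01,  4.52483883e-01,  4.24216561e-02,
        6.13223956e-01,  2.92188384e-01, -1.19361584e+00,  1.24722218e+00]), np.float64(0.00010857301215444481))
[[-0.26510137  0.76267263  0.58995909]
 [ 0.96421107  0.20697343  0.16570761]
 [ 0.0042748   0.6127744  -0.79024633]]
```

```bash
cat > ik.py <<'E'
from kin import *
lo=np.array([-2.61,-1.02,.03,-1.35,.32,-2.91]);hi=np.array([2.61,2.33,2.71,4.49,2.68,2.91])
def goal(t,yaw):
    c,n=np.cos(np.radians(t)),np.sin(np.radians(t));return z(np.radians(yaw))@np.array([[c,0,n],[0,-1,0],[n,0,-c]])
def ik(P,G,q0):
    def f(q):
        X,R=fk(q,p);R=R@np.array([[0,-1,0],[1,0,0],[0,0,1]]);return np.concatenate([(X-P)*5,(R-G).ravel()])
    r=least_squares(f,q0);return r.x,r.cost
q0=D[-1][0]
if __name__=="__main__":
    np.set_printoptions(precision=3,suppress=True)
    for hx,hy in[(.546,.345),(.565,.345),(.575,.35)]:
      for yaw in(-10,0,10,20,35,50,60):
        o=z(np.radians(yaw))@[.008,0,0]
        for zz in (.0215,):
            q,c=ik(np.array([hx,hy,zz])+o,goal(36.4,yaw),q0);print(hx,hy,yaw,q,"%.1e"%c,(q>lo+.02).all()&(q<hi-.02).all())
E
python3 ik.py
```

```text
0.546 0.345 -10 [ 0.673  0.171  2.067 -0.851  0.633  3.054] 5.6e-21 False
0.546 0.345 0 [ 0.632  0.128  2.115 -0.814  0.503  2.851] 2.1e-30 True
0.546 0.345 10 [ 0.582  0.094  2.154 -0.687  0.38   2.557] 1.9e-30 True
0.546 0.345 20 [ 0.525  0.07   2.179 -0.381  0.284  2.08 ] 1.8e-30 False
0.546 0.345 35 [0.435 0.06  2.19  0.38  0.283 1.063] 3.0e-30 False
0.546 0.345 50 [0.351 0.082 2.167 0.771 0.438 0.417] 3.7e-19 True
0.546 0.345 60 [0.304 0.111 2.134 0.846 0.566 0.173] 6.3e-24 True
0.565 0.345 -10 [ 0.651  0.197  2.035 -0.844  0.623  3.028] 2.7e-21 False
0.565 0.345 0 [ 0.61   0.156  2.083 -0.801  0.494  2.821] 8.6e-31 True
0.565 0.345 10 [ 0.561  0.124  2.12  -0.663  0.372  2.517] 9.6e-31 True
0.565 0.345 20 [ 0.506  0.102  2.144 -0.342  0.281  2.027] 7.5e-29 False
0.565 0.345 35 [0.419 0.094 2.153 0.406 0.29  1.025] 1.5e-30 False
0.565 0.345 50 [0.338 0.117 2.128 0.773 0.448 0.406] 5.8e-19 True
0.565 0.345 60 [0.294 0.146 2.095 0.843 0.575 0.169] 1.9e-24 True
0.575 0.35 -10 [ 0.647  0.218  2.011 -0.839  0.624  3.019] 4.4e-21 False
0.575 0.35 0 [ 0.607  0.178  2.059 -0.795  0.495  2.812] 7.8e-31 True
0.575 0.35 10 [ 0.559  0.146  2.095 -0.657  0.374  2.508] 1.4e-30 True
0.575 0.35 20 [ 0.505  0.125  2.119 -0.337  0.283  2.021] 2.0e-27 False
0.575 0.35 35 [0.42  0.117 2.128 0.401 0.292 1.031] 4.0e-30 False
0.575 0.35 50 [0.341 0.139 2.103 0.767 0.448 0.414] 5.0e-19 True
0.575 0.35 60 [0.297 0.168 2.07  0.838 0.575 0.177] 9.9e-25 True
```

```bash
python3 go.py .563 .3456 .06 36.4 4
```

```text
pos [0.5635 0.349  0.0825] w 0.03481305524674234 q [ 0.5462 -0.0134  2.1454 -0.4343  0.4025  2.1984] t 12.775 F [ 0.1348  0.572  -2.6805]
turn [-0.0783 -0.0149  0.0992] 1.0704311323325384 rows; slide now [-0.0186  0.004   0.0211] after turn [-0.0174  0.0041  0.022 ] 0.3633747258405985 rows
```

Emit:
move_arm:
  plan:
    - {"slide": [0,0,0],"turn": [-0.039,-0.007,0.05],"claw": -1}
    - {"slide": [0,0,0],"turn": [-0.039,-0.007,0.05],"claw": -1}
    - {"slide": [0,0,0],"turn": [0,0,0],"claw": -1}
    - {"slide": [0,0,0],"turn": [0,0,0],"claw": -1}

```text
time: 13.28
ee_pos: [0.5651, 0.3502, 0.0872]
tcp_rot: [[0.799, 0.065, 0.597], [0.049, -0.998, 0.043], [0.599, -0.005, -0.801]]
ft_force: [0.7, -0.9, -1.4]
width: 0.0349
```

```bash
python3 go.py .563 .3456 .04 36.4 4
```

```text
pos [0.5651 0.3502 0.0872] w 0.03487041221961199 q [ 0.6088  0.0251  2.091  -0.6323  0.5447  2.5836] t 13.275 F [ 0.6914 -0.9445 -1.3524]
turn [-0.0008 -0.0042 -0.0041] 0.049573510312363275 rows; slide now [-0.0377  0.0059  0.0454] after turn [-0.0374  0.0056  0.0457] 0.7591624503896174 rows
```

Emit:
move_arm:
  plan:
    - {"slide": [-0.018,0.005,0.022],"turn": [0,-0.004,-0.004],"claw": -1}
    - {"slide": [-0.018,0,0.022],"turn": [0,0,0],"claw": -1}
    - {"slide": [0,0,0],"turn": [0,0,0],"claw": -1}
    - {"slide": [0,0,0],"turn": [0,0,0],"claw": -1}

```text
time: 13.78
ee_pos: [0.5621, 0.3436, 0.0373]
tcp_rot: [[0.805, 0.071, 0.589], [0.058, -0.997, 0.042], [0.591, 0.001, -0.807]]
ft_force: [1.1, 0.5, -1.7]
width: 0.0351
```

```bash
python3 go.py .563 .3456 .0215 36.4 4;  python3 - <<'E'
from cell import *
from h import *
b=grab_frame("scene")["img"]
cv2.imwrite("pics/low3.png",cv2.resize(b[200:270,340:420],None,fx=8,fy=8,interpolation=cv2.INTER_CUBIC))
E
```

```text
pos [0.5621 0.3436 0.0373] w 0.035096711501597835 q [ 0.5995  0.0949  2.1169 -0.7177  0.4705  2.6716] t 13.775 F [ 1.0995  0.4892 -1.6997]
turn [-0.0004  0.002   0.001 ] 0.018934953079122543 rows; slide now [-0.0106 -0.0024  0.0166] after turn [-0.0107 -0.0024  0.0166] 0.25452256592057404 rows
```

View pics/low3.png

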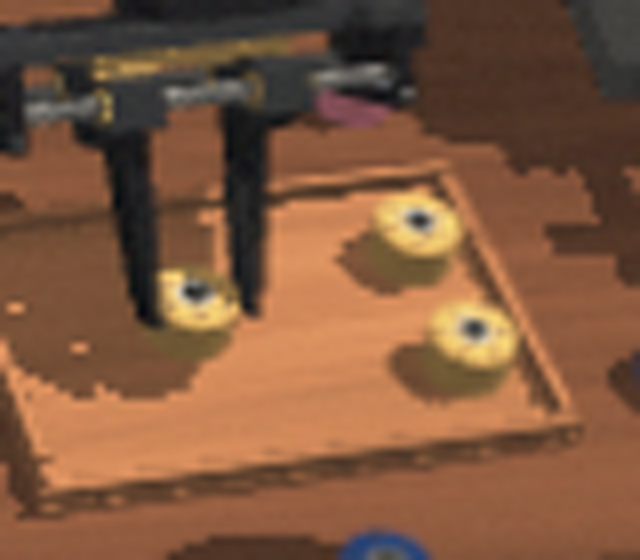

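Emit:
move_arm:
  plan:
    - {"slide": [-0.004,0,0.0056],"turn": [0,0.002,0],"claw": -1}
    - {"slide": [-0.004,0,0.0056],"turn": [0,0,0],"claw": -1}
    - {"slide": [0,0,0],"turn": [0,0,0],"claw": -1}
    - {"slide": [0,0,0],"turn": [0,0,0],"claw": -1}

```text
time: 14.32
ee_pos: [0.563, 0.3441, 0.0272]
tcp_rot: [[0.801, 0.071, 0.594], [0.057, -0.997, 0.043], [0.595, -0.001, -0.803]]
ft_force: [0.2, -0.3, -1.4]
width: 0.0348
```

Emit:
move_arm:
  plan:
    - {"slide": [-0.0022,0,0.003],"turn": [0,0,0],"claw": -1}
    - {"slide": [0,0,0],"turn": [0,0,0],"claw": -1}

```text
time: 14.58
ee_pos: [0.5632, 0.3443, 0.0244]
tcp_rot: [[0.801, 0.072, 0.594], [0.057, -0.997, 0.044], [0.596, -0.001, -0.803]]
ft_force: [1.0, -1.0, -2.0]
width: 0.0348
```

Emit:
move_arm:
  plan:
    - {"slide": [-0.0015,0,0.002],"turn": [0,0,0],"claw": -1}
    - {"slide": [0,0,0],"turn": [0,0,0],"claw": -1}

```text
time: 14.82
ee_pos: [0.5633, 0.3444, 0.0224]
tcp_rot: [[0.801, 0.072, 0.594], [0.057, -0.997, 0.044], [0.596, -0.001, -0.803]]
ft_force: [0.9, 0.8, -2.1]
width: 0.0349
```

Emit:
move_arm:
  plan:
    - {"slide": [-0.0008,0,0.001],"turn": [0,0,0],"claw": -1}
    - {"slide": [0,0,0],"turn": [0,0,0],"claw": -1}

```text
time: 15.08
ee_pos: [0.5635, 0.3445, 0.0216]
tcp_rot: [[0.801, 0.072, 0.595], [0.057, -0.997, 0.044], [0.596, -0.001, -0.803]]
ft_force: [-0.0, -0.4, -2.6]
width: 0.0349
```

Emit:
move_arm:
  plan:
    - {"slide": [-0.0008,0,0.001],"turn": [0,0,0],"claw": -1}
    - {"slide": [0,0,0],"turn": [0,0,0],"claw": -1}

```text
time: 15.32
ee_pos: [0.564, 0.3448, 0.0217]
tcp_rot: [[0.8, 0.072, 0.596], [0.057, -0.997, 0.044], [0.597, -0.002, -0.802]]
ft_force: [0.4, -0.4, -2.2]
width: 0.0351
```

Emit:
move_arm:
  plan:
    - {"slide": [-0.002,0,0.0015],"turn": [0,-0.002,0],"claw": -1}
    - {"slide": [0,0,0],"turn": [0,0,0],"claw": -1}

```text
time: 15.58
ee_pos: [0.5644, 0.3451, 0.0217]
tcp_rot: [[0.8, 0.072, 0.595], [0.056, -0.997, 0.044], [0.597, -0.002, -0.802]]
ft_force: [-0.5, -0.9, -2.6]
width: 0.0348
```

```bash
python3 go.py .564 .345 .0195 36.4 4
```

```text
pos [0.5644 0.3451 0.0217] w 0.0347829505123837 q [ 0.6003  0.1272  2.1176 -0.7775  0.4418  2.7369] t 15.575 F [-0.5311 -0.8673 -2.5724]
turn [-0.0015 -0.0028  0.0003] 0.026748236871829426 rows; slide now [-0.0021  0.0001  0.0019] after turn [-0.0021  0.0001  0.0019] 0.03640056529661032 rows
```

```bash
python3 - <<'E'
from cell import *
from h import *
b=grab_frame("scene")["img"]
cv2.imwrite("pics/low4.png",cv2.resize(b[200:270,340:420],None,fx=8,fy=8,interpolation=cv2.INTER_CUBIC))
s=observe();print(s["ft_force"],s["wrist_torque"],s["joints"])
E
```

```text
[ 0.6586159  -0.33760501 -0.75958005] [-0.10017738  0.26927029 -0.03382404] [ 0.60023507  0.12741265  2.11769464 -0.77761333  0.44149563  2.73695177]
```

View pics/low4.png

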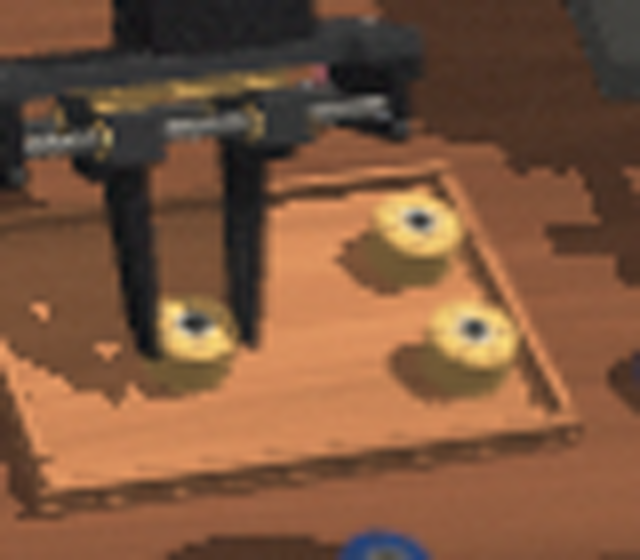

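```bash
python3 - <<'E'
from h import *
s=load("scene3.npz")
for zz in(.026,.028,.030,.033):print(zz,onz(s,364-.1,240-.1,zz),proj(s,[.5564,.3447,zz]))
E
```

```text
0.026 [0.55278881 0.34615497 0.026     ] [363.74034658 240.75881537]
0.028 [0.55460734 0.34537123 0.028     ] [363.83629385 240.32561193]
0.03 [0.55642587 0.3445875  0.03      ] [363.93241688 239.89154428]
0.033 [0.55915367 0.3434119  0.033     ] [364.07693193 239.23881727]
```

Emit:
move_arm:
  plan:
    - {"slide": [-0.003,0,0.003],"turn": [0,-0.002,0],"claw": -1}
    - {"slide": [0,0,0],"turn": [0,0,0],"claw": -1}

```text
time: 15.88
ee_pos: [0.5657, 0.3459, 0.0219]
tcp_rot: [[0.799, 0.072, 0.596], [0.056, -0.997, 0.044], [0.598, -0.002, -0.801]]
ft_force: [-0.4, 1.3, -2.6]
width: 0.0351
```

```bash
python3 - <<'E'
from ik import *
np.set_printoptions(precision=3,suppress=True)
for P in([.564,.3455,.020],[.57,.3455,.020]):
  for yaw in(4,6,7,8):print(P,yaw,ik(np.array(P),goal(36.4,yaw),q0)[0])
E
python3 go.py .565 .3455 .0235 36.4 7
```

```text
[0.564, 0.3455, 0.02] 4 [ 0.602  0.131  2.115 -0.773  0.445  2.735]
[0.564, 0.3455, 0.02] 6 [ 0.591  0.124  2.123 -0.748  0.42   2.676]
[0.564, 0.3455, 0.02] 7 [ 0.586  0.121  2.127 -0.733  0.408  2.644]
[0.564, 0.3455, 0.02] 8 [ 0.58   0.118  2.131 -0.716  0.396  2.61 ]
[0.57, 0.3455, 0.02] 4 [ 0.595  0.14   2.105 -0.768  0.443  2.725]
[0.57, 0.3455, 0.02] 6 [ 0.585  0.133  2.113 -0.742  0.418  2.665]
[0.57, 0.3455, 0.02] 7 [ 0.579  0.13   2.116 -0.726  0.405  2.632]
[0.57, 0.3455, 0.02] 8 [ 0.574  0.127  2.12  -0.709  0.393  2.599]
pos [0.5657 0.3459 0.0219] w 0.035146777535074614 q [ 0.6003  0.1298  2.115  -0.7803  0.4412  2.7395] t 15.875 F [-0.4134  1.278  -2.6245]
turn [ 0.0183 -0.0037 -0.0264] 0.2720349330734394 rows; slide now [ 0.0005  0.0004 -0.0022] after turn [ 0.0004  0.0004 -0.0022] 0.029489853608921524 rows
```

Emit:
move_arm:
  plan:
    - {"slide": [0,0,-0.002],"turn": [0.012,-0.003,-0.018],"claw": -1}
    - {"slide": [0,0,0],"turn": [0,0,0],"claw": -1}

```text
time: 16.12
ee_pos: [0.5639, 0.3455, 0.0216]
tcp_rot: [[0.801, 0.106, 0.589], [0.086, -0.994, 0.063], [0.593, 0.0, -0.806]]
ft_force: [0.8, 0.2, -2.0]
width: 0.0347
```

```bash
python3 go.py .565 .3455 .0205 36.4 6
```

```text
pos [0.5639 0.3455 0.0216] w 0.0347199762124975 q [ 0.5906  0.121   2.1228 -0.7389  0.4226  2.6649] t 16.125 F [ 0.825   0.2087 -2.0236]
turn [-0.0004  0.0007  0.0009] 0.010180295121994788 rows; slide now [0.0003 0.0001 0.0019] after turn [0.0003 0.0001 0.0019] 0.024927194790693913 rows
```

Emit:
move_arm:
  plan:
    - {"slide": [-0.0015,0,0.002],"turn": [0,0,0],"claw": -1}
    - {"slide": [0,0,0],"turn": [0,0,0],"claw": -1}

```text
time: 16.38
ee_pos: [0.5649, 0.346, 0.0216]
tcp_rot: [[0.799, 0.105, 0.592], [0.085, -0.994, 0.062], [0.595, 0.0, -0.804]]
ft_force: [-0.3, -0.3, -2.1]
width: 0.0349
```

```bash
python3 go.py .565 .3455 .0205 36.4 6
```

```text
pos [0.5649 0.346  0.0216] w 0.03493219693089016 q [ 0.5913  0.1232  2.1215 -0.7474  0.4214  2.6741] t 16.375 F [-0.2831 -0.2637 -2.1287]
turn [-0.0001 -0.0011  0.0005] 0.010144545089302046 rows; slide now [-0.0008  0.0006  0.0011] after turn [-0.0008  0.0006  0.0011] 0.019155613026761616 rows
```

Emit:
move_arm:
  plan:
    - {"slide": [-0.0011,0,0.0015],"turn": [0,0,0],"claw": -1}

```text
time: 16.5
ee_pos: [0.5656, 0.3463, 0.0214]
tcp_rot: [[0.798, 0.105, 0.593], [0.084, -0.994, 0.062], [0.596, 0.0, -0.803]]
ft_force: [-9.0, -3.2, 14.5]
width: 0.0352
```

Pressing one row without unloading shows +14.5 N, so the hub stands on the tray floor. I unload and open.

Emit:
move_arm:
  plan:
    - {"slide": [0,0,0],"turn": [0,0,0],"claw": -1}
    - {"slide": [0,0,0],"turn": [0,0,0],"claw": 0.3}
    - {"slide": [0,0,0],"turn": [0,0,0],"claw": 0.3}
    - {"slide": [0,0,0],"turn": [0,0,0],"claw": 0.3}
    - {"slide": [0,0,0],"turn": [0,0,0],"claw": 0.3}
    - {"slide": [0,0,0],"turn": [0,0,0],"claw": 0.3}

```text
time: 17.25
ee_pos: [0.5658, 0.3468, 0.0209]
tcp_rot: [[0.798, 0.105, 0.593], [0.084, -0.994, 0.063], [0.596, -0.0, -0.803]]
ft_force: [-0.1, 0.4, 0.4]
width: 0.0619
```

```bash
python3 go.py .565 .3455 .0205 36.4 6; python3 - <<'E'
from cell import *
from h import *
b=grab_frame("scene")["img"]
cv2.imwrite("pics/rel.png",cv2.resize(b[200:270,340:420],None,fx=8,fy=8,interpolation=cv2.INTER_CUBIC))
E
```

```text
pos [0.5658 0.3468 0.0209] w 0.06189143974806558 q [ 0.5918  0.1266  2.12   -0.7543  0.4191  2.6817] t 17.25 F [-0.099   0.3567  0.4104]
turn [-0.0003 -0.0023  0.0002] 0.020055672861300687 rows; slide now [-0.0012  0.0015 -0.0003] after turn [-0.0012  0.0015 -0.0003] 0.024832542375136105 rows
```

View pics/rel.png

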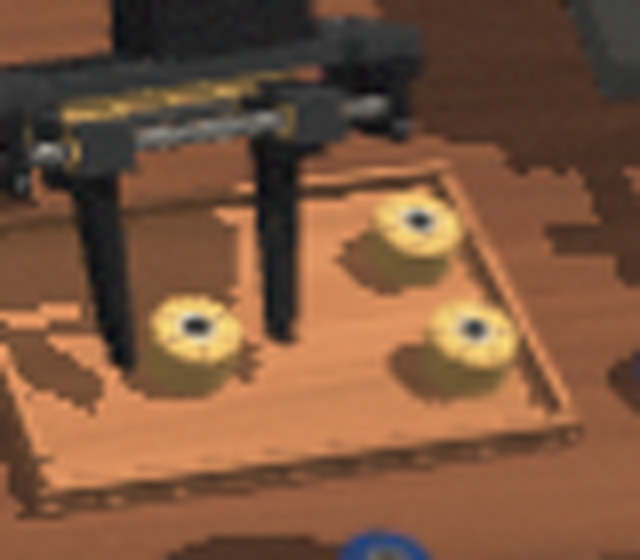

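The hub stands upright in the tray at crop px (196,326), fingers clear on both sides. Retreating back along the tool axis.

Emit:
move_arm:
  plan:
    - {"slide": [0,0,-0.02],"turn": [0,0,0],"claw": 0.3}
    - {"slide": [0,0,-0.05],"turn": [0,0,0],"claw": 0.3}
    - {"slide": [0,0,-0.06],"turn": [0,0,0],"claw": 0.3}
    - {"slide": [0,0,-0.06],"turn": [0,0,0],"claw": 0.3}
    - {"slide": [0,0,-0.06],"turn": [0,0,0],"claw": 0.3}
    - {"slide": [0,0,-0.03],"turn": [0,0,0],"claw": 0.3}
    - {"slide": [0,0,0],"turn": [0,0,0],"claw": 0.3}
    - {"slide": [0,0,0],"turn": [0,0,0],"claw": 0.3}

```text
time: 18.3
ee_pos: [0.4291, 0.332, 0.2057]
tcp_rot: [[0.799, 0.105, 0.592], [0.083, -0.994, 0.064], [0.595, -0.002, -0.803]]
ft_force: [-0.5, 0.1, -0.5]
width: 0.0616
```

```bash
python3 go.py .565 .3455 .0205 36.4 6; python3 - <<'E'
from cell import *
from h import *
np.set_printoptions(precision=4,suppress=True)
B=grab_frame("scene");A=grab_frame("top");b=B["img"];a=A["img"];np.savez("scene4.npz",**B);np.savez("top4.npz",**A)
cv2.imwrite("pics/end.png",np.hstack([cv2.resize(a[150:290,90:230],(400,400)),cv2.resize(b[180:280,330:430],(400,400))]))
cv2.imwrite("pics/end_full.png",b)
E
```

```text
pos [0.4291 0.332  0.2057] w 0.06156371068205692 q [ 0.7526 -0.4112  2.24   -0.4999  0.8431  2.4659] t 18.3 F [-0.5026  0.0659 -0.5097]
turn [-0.0011 -0.0016 -0.0004] 0.01668320601366433 rows; slide now [-0.0007  0.0015  0.2876] after turn [-0.      0.001   0.2876] 3.6811695080082036 rows
```

View pics/end.png

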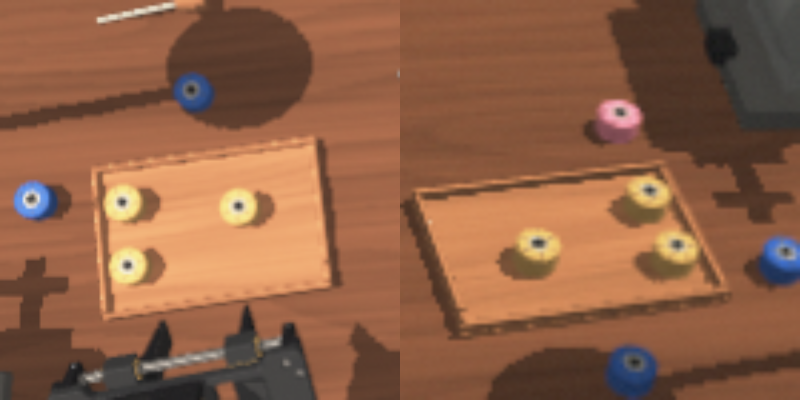

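View pics/end_full.png

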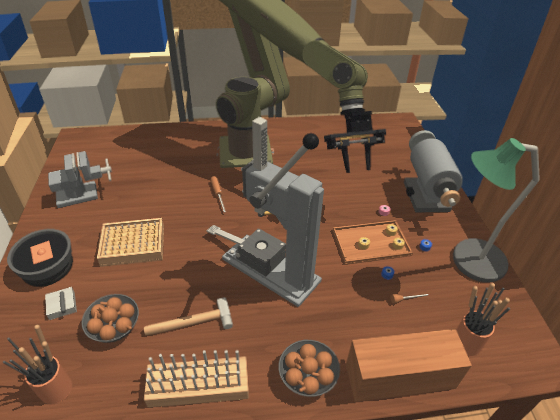

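```bash
python3 - <<'E'
from cell import *
from h import *
t0=load("scene0.npz")["img"].astype(int);t1=load("scene4.npz")["img"].astype(int)
print("old hubs diff",np.abs(t0-t1)[215:260,382:415].mean(), np.abs(t0-t1)[215:260,382:415].max())
print(job_done())
E
```

```text
old hubs diff 2.1712682379349046 7
the job is handed in; nothing more can be done
None
```

The hub now stands upright, same way up, in the free part of the tray, and the job is handed in at about 18 s of the 69 s allowed.

- **Lever:** I pushed the knock-out lever down until it met its stop (about 47 N on the closed fingers). The pad stayed down at about 32 mm above the bench and the hub came up 18 mm.
- **Taking the hub:** I gripped it with the gripper leaning 36° towards the robot, lifted it out of the nest and drew it out from under the ram.
- **Setting down:** I lowered it in millimetre steps at about (0.557, 0.345) m. A single-row push read 14.5 N, which showed it was standing on the tray floor; I then unloaded, opened and backed off.

**Last checks:**
- The final pictures show the hub upright, about 100 mm from the nearer finished hub.
- The two finished hubs have not moved: their pixels differ from the first picture only by noise (at most 7 of 255 levels).
- The arm is clear and the wrist force is about zero.

**What disagreed:**
- The finger opening read 34.5–35 mm on the 36 mm hub, but the hold stayed steady throughout.
- During the lowering I mistook floor contact for a joint limit. Each still row released the push, so the force read zero. The hub was pressed lightly on the floor a few times and crept about 2 mm before I released it.

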